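Swivel the dock's cover aside and load the card

ROBOT

A 6-joint arm with a two-finger parallel gripper is mounted at the origin on a cart in front of the work surface, level with it; the furniture and walls round the work are solid. World frame = base frame: x ahead of the robot, y to its left, z up, the work surface at z = 0. Lengths are in mm, angles in rad, forces in N, time in s.
With the tool pointing down it reaches from about 375 to 925 mm from the base axis. Payload 5.7 kg.
Tool frame: the origin (TCP) lies on the centre line of the jaws, within the pads' length; the fingertips stand 22 mm ahead of it and the grasp point (between the pads) lies 3 mm ahead of it; z points along the fingers, y is the direction in which the jaws open and shut (so a half turn about z gives the same grasp; the last joint's range is limited). The gripper opens to 88 mm and grips with 3 to 60 N. Pads are 20 mm wide; open, the fingers measure 115 mm over their backs; the gripper's body (75 mm by 178 mm) begins 61 mm behind the grasp point.
Start: joints at [-1.321, 0.359, 1.51, -0, 1.272, -0.115], TCP at [214.041, -560.492, 244.623] pointing down, gripper open.
Joint ranges: [-2.97, 2.97], [-1.01, 2.36], [0.21, 2.38], [-0.96, 4.11], [0.2, 2.71], [-2.98, 2.98]. Speed limits (rad/s): [2.39, 2.39, 3.14, 3.14, 3.14, 3.14].

INTERFACE

Orientations are given as a unit quaternion [w, x, y, z].
In Python, from station import manip gives the robot as it stands.
- The arm moves only by the tool jog_arm, never from a script. Its argument "rows" is a list that holds one entry, the list of rows, each a list of 6 numbers: the shift along the tool's x, y, z in mm, then the turn, a rotation vector about the tool's x, y, z in degrees. A call has 1 to 8 rows; each row shifts and turns the pose as measured when the row begins, along the tool's axes as they then stand; what a row does not reach is not made up. A row lasts 1/8 s, in which the tool goes at most 62.5 mm and 10.7 degrees, less where a joint would pass 70% of its speed; a pose out of reach is approached as far as the arm can. A call is refused whole if a number of a shift passes 62.5 or a number of a turn 10.7, either way. A call with a gripper value outside its range is refused whole. "claw" is the opening, from -1 (shut) to 1 (fully open), set as the call begins (left out, the last holds). The fingers move at their own pace and stop on an object; "newtons" is the grip in N (left out, the last holds). Time passes only in rows, so rows that do not move let the fingers close. It gives the time, the measured TCP pose, the force and the opening at its end, in the units of the state.
- manip.state(): the state, without advancing time (a new reading comes with each control period).
- manip.capture(name): name is "scene" or "side" or "wrist"; returns a dict with "img" (480x640x3 uint8, red, green, blue), "range_z" (480x640 float32, mm along the optical axis (not along the pixel's ray), 0 where there is no reading), "intrinsics" (3x3 intrinsics, pixels), "T" (4x4, takes a point from camera to world coordinates). Camera axes: x right, y up, looking along -z (the intrinsics and any distortion apply to the point x, -y, -z); pixel columns grow to the right and rows downward; lengths in mm; the calibration is good to about 2 mm. The wrist camera is an equidistant fisheye: a pixel r from the principal point sees the ray r / f radians off the axis. A picture is of the moment at which its call begins.
- manip.close_job(): hands the job in, once; it reports no verdict.
The state is a dict: "time": time; "qpos": joint angles; "qvel": joint speeds; "joint_torque": joint torques, N m; "ee_pos": TCP position; "ee_rot": TCP orientation; "force": force on the tool from outside, world axes, zero at the start; "wrist_torque": the same for the moment, N m; "width": finger opening in mm.
Only numpy, scipy, OpenCV 4.12 (cv2) and the standard library are available. Lean on these libraries where they do the work, as an engineer would, in place of code of your own. Each camera call takes 0.05 s, during which the arm holds its last target. There are 200 camera calls.

TASK

Swivel the flat cover of the grey dock aside on its pivot screw, a good quarter turn, so that the whole loading opening is uncovered, and leave it open. Take the card out of its cradle by the heatsink block, set it down gently, flat between the dock's two guides in the opening, and let go; then move it by its upright handle, sliding it fully home under the hood until it is against the connector.

Things in the scene. Friction and masses are not known exactly. Their poses are not given: they have to be found in the camera images.
- dock: Fixed grey housing, 190 (x) x 112 (y) x 58 mm high. Origin: centre of its underside; x runs along the guides from the front (robot side) to the back, z up. Side walls 58 mm high, 100 mm apart inside; front sill 12 mm. Floor 8 mm above the bench. A hood roofs x = +30 mm to the back (underside 54 mm above the bench); the loading opening, x = -89 to +30 mm, is open above once the cover is aside.
- dock_lay (a point): Where the card_block point should be when the card has been laid in the opening: on the dock's midline, 36 mm above the bench; the card's nose is then 9 mm before the hood. The two black guides along x leave a channel 79 mm wide, 6 mm deep, with sloping lead-ins up to 17 mm above the bench. Inside, open the fingers no wider than about 50 mm to clear the walls. Axes as the dock's.
- dock_home (a point): Where the card_handle point is when the card is fully home (nose against the black connector, which is a hard stop): 36 mm above the bench, about 55 mm along the dock's x from where it was when laid. The block is then wholly under the hood; the handle stands in the opening 30 mm before the hood. Under the hood, lips hold the card down with 3 mm play. The floor is slick. Axes as the dock's.
- cover (a joint): Angle of the cover, rad: 0 = closed over the opening, grows counter-clockwise seen from above (free end swings to the dock's +y, left, side), stop at 1.75; starts at 0 to 0.2. Flat aluminium plate 126 x 110 x 3 mm, level, 60 to 63 mm above the bench. It turns stiffly (about 0.12 N m, 1 N at the knob) and stays where it is left. Below about 1.4 its edge still hangs over the opening.
- dock_pivot (a point): Axis of the cover's one pivot screw, on a lug outside the dock's front left corner (86 mm before and 66 mm left of the dock's centre), at the plate's underside, 60 mm above the bench. Axes as the dock's.
- cover_knob (a point): Grip point on the cover's upright round black knob, near the cover's far end, 125 mm from the pivot axis. The knob's upper part is 20 mm in diameter, 76 to 97 mm above the bench; this point is on its axis, 86 mm above the bench. Moves with the cover.
- card_block (a point): Grip point on the card's aluminium heatsink block. The card is a loose grey board 72 (x) x 76 (y) x 5 mm, about 0.11 kg, with a narrow tail. The block, 30 (x) x 24 (y) mm, stands 5 to 41 mm above the board's underside, its front 13 mm behind the nose edge. The point is at the card's balance, 4 mm tailwards of the block's centre, 28 mm up. Card axes: x to the nose (connector edge), z up.
- card_handle (a point): Grip point on the card's upright black pull handle, 10 (x) x 24 (y) mm, 5 to 42 mm above the board's underside, on a tail 26 mm wide and 18 mm long behind the board; 49 mm behind the card_block point, 81 mm behind the nose edge. The point is on its vertical axis, 28 mm above the underside. Axes as card_block's.
- cradle: Fixed grey plastic cradle where the card lies at the start, axes parallel to the card's; 108 (x) x 94 (y) mm, right or left of the dock. Origin: centre of its underside. Floor 6 mm, rim 11 mm above the bench. Three close walls, 52 mm high, surround the handle with 4 to 7 mm play, so fingers cannot take it there; the block stands free. The card lifts straight up.
Things that resemble listed ones, but are neither listed nor needed, are in the scene too. Leave any green look-alike of the part that bears card_block alone.

How it is judged:
By the outcome, as a careful person would: the job done as asked, in the order asked, and still so for the second after the job is handed in, with the robot touching nothing.
It also fails if it takes over 64 s, if anything falls off the work surface, if the arm or the gripper's body presses on something with over 40 N, if the wrist force passes 120 N, or if a joint passes its speed limit or range.

## Working session

There is one attempt and no reset: what is moved stays moved. The work goes in short steps, Python scripts to look and compute and a tool call to move; the robot and the scene stay as the last step left them, time stands still between calls to the robot, and variables do not carry over. Pictures are saved under pics/ and viewed, on a budget of 10 in all, crops included, one or two more only if the job needs it, and the job is handed in when it is done.

Besides the shell and the picture viewer there is one more tool, called after "Emit:" as name([rows], argument=value, ...), one row to a line, values as JSON. jog_arm: Moves the arm, as the interface text tells. Its arguments: {"type":"object","properties":{"rows":{"type":"array"},"claw":{"type":"number"},"newtons":{"type":"number"}},"required":["rows"]}

```bash
ls; mkdir -p pics; python3 - <<'E'
from station import manip
import cv2,numpy as np
for n in("scene","side"):
    c=manip.capture(n); cv2.imwrite(f"pics/{n}0.png",c["img"][:,:,::-1]); np.savez(f"pics/{n}0.npz",**c); print(n,c["intrinsics"].tolist(),c["T"].round(3).tolist())
s=manip.state(); print(s)
E
```

```text
pics
scene [[614.5165725383856, 0.0, 318.5216689324819], [0.0, 614.5165725383856, 235.4598471063475], [0.0, 0.0, 1.0]] [[0.879, 0.18, -0.442, -346.757], [-0.477, 0.347, -0.807, -1449.474], [0.008, 0.921, 0.391, 759.807], [0.0, 0.0, 0.0, 1.0]]
side [[459.9626461516682, 0.0, 322.2657659531289], [0.0, 459.9626461516682, 235.84085395318604], [0.0, 0.0, 1.0]] [[-0.99, 0.065, -0.126, 295.19], [-0.141, -0.543, 0.828, 918.92], [-0.014, 0.837, 0.547, 731.325], [0.0, 0.0, 0.0, 1.0]]
{'time': 0.1, 'qpos': array([-1.32109322e+00,  3.59441937e-01,  1.51131242e+00,  7.66512885e-06,
        1.27251077e+00, -1.15113742e-01]), 'qvel': array([ 5.32678602e-04, -2.37722262e-03, -9.96579115e-04,  1.54820596e-03,
       -2.68550802e-03, -7.09404664e-05]), 'joint_torque': array([-4.05521932e-04, -5.16360569e+01, -2.71408296e+01,  6.76093670e-02,
        2.76589743e-02, -1.33334862e-05]), 'ee_pos': array([ 213.90884407, -559.94692913,  243.8927791 ]), 'ee_rot': array([-8.34587555e-04,  9.83409521e-01,  1.81397392e-01, -5.25775492e-05]), 'force': array([-0.30606189,  0.29070502, -0.20676158]), 'wrist_torque': array([0.01486966, 0.01032534, 0.01467864]), 'width': 87.83562925698155}
```

View pics/scene0.png

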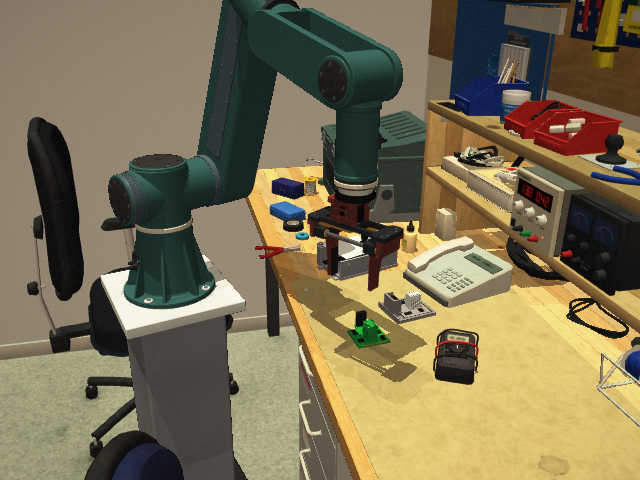

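View pics/side0.png

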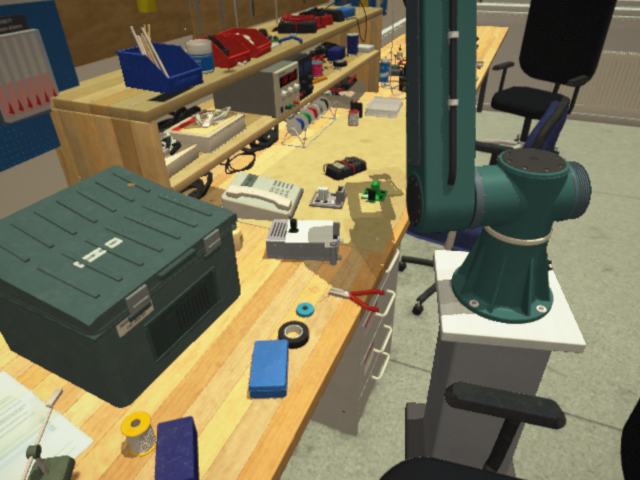

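Scene view: grey dock at (355,258), partly behind the gripper. The cradle with the grey card is at (407,304), and the green look-alike card is at (368,330). Side view: dock (303,240) with its black knob (293,226), grey card (328,195), green card (374,190). I choose the grey card in the cradle, and check it in a close crop.

```bash
cat > h.py <<'E'
from station import manip
import cv2,numpy as np
def cloud(c):
    K=c["intrinsics"];z=c["range_z"];v,u=np.mgrid[0:480,0:640]
    P=np.stack([(u-K[0,2])/K[0,0]*z,-(v-K[1,2])/K[1,1]*z,-z,np.ones_like(z)],-1)
    W=P@c["T"].T; W=W[...,:3]; W[z<=0]=np.nan; return W
def ray(c,u,v,h):
    K=c["intrinsics"];d=c["T"][:3,:3]@np.array([(u-K[0,2])/K[0,0],-(v-K[1,2])/K[1,1],-1]);o=c["T"][:3,3]
    return o+d*(h-o[2])/d[2]
E
python3 - <<'E'
from h import *
c=dict(np.load("pics/side0.npz"));W=cloud(c);s=dict(np.load("pics/scene0.npz"));V=cloud(s)
for u,v in((293,226),(303,240),(270,222),(338,228),(268,258),(336,263),(328,195),(374,190)): print(u,v,W[v,u].round(0))
for u,v in((407,304),(368,330),(355,258)): print(u,v,V[v,u].round(0))
w=manip.capture("wrist");np.savez("pics/wrist0.npz",**w);print(w["intrinsics"].tolist(),w["T"].round(3).tolist())
a=cv2.resize(c["img"][170:275,250:410],None,fx=4.5,fy=4.5,interpolation=cv2.INTER_CUBIC)
cv2.imwrite("pics/crop1.png",a[:,:,::-1]);cv2.imwrite("pics/wrist0.png",w["img"][:,:,::-1])
E
```

```text
293 226 [ 529. -101.   83.]
303 240 [496. -64.  66.]
270 222 [ 632. -239.    5.]
338 228 [ 417. -177.   38.]
268 258 [595. -62.   0.]
336 263 [408. -57.   4.]
328 195 [ 475. -399.   22.]
374 190 [ 327. -406.   45.]
407 304 [ 475. -401.   22.]
368 330 [ 314. -475.   36.]
355 258 [ 461. -180.   58.]
[[371.64829954431775, 0.0, 320.4172965613214], [0.0, 371.64829954431775, 242.517133256897], [0.0, 0.0, 1.0]] [[0.356, 0.891, 0.281, 292.191], [-0.934, 0.34, 0.107, -531.189], [-0.001, -0.301, 0.954, 383.61], [0.0, 0.0, 0.0, 1.0]]
```

View pics/crop1.png

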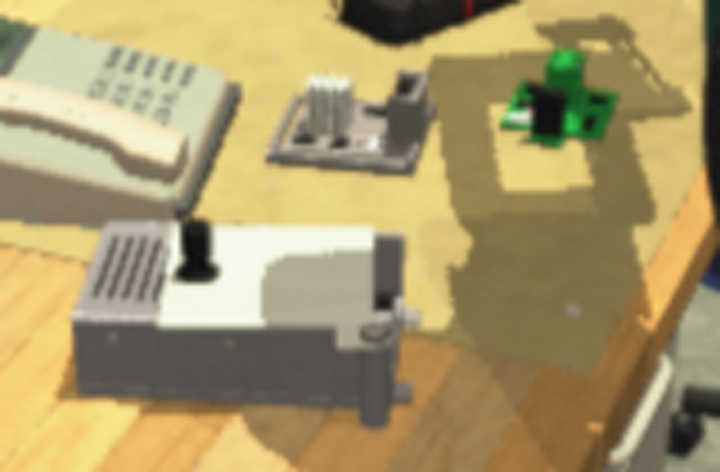

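View pics/wrist0.png

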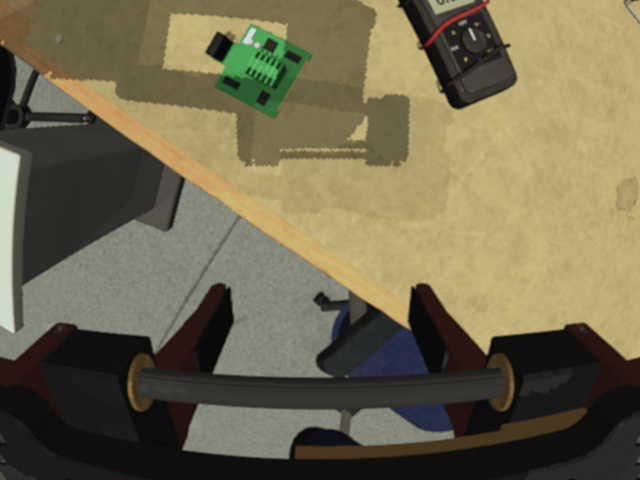

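The crop shows the dock, with its cover nearly closed. The knob is at (195,250) and the pivot lug at (372,330). The grey cradle holds the card, with its light heatsink at (330,105) and the handle inside the walls at (405,110). The green look-alike is at (565,95). The wrist view shows only the green card, at (262,68).

```bash
python3 - <<'E'
from h import *
Ws={n:cloud(dict(np.load(f"pics/{n}0.npz"))) for n in("side","scene")}
I={n:np.load(f"pics/{n}0.npz")["img"].astype(int) for n in Ws}
def rect(P): 
    r=cv2.minAreaRect(P[:,:2].astype(np.float32)); return [np.round(x,1) for x in (r[0],r[1],r[2])]
for n,W in Ws.items():
    x,y,z=np.moveaxis(W,-1,0)
    D=(x>370)&(x<640)&(y>-260)&(y<-20)
    br=I[n].sum(-1)
    if n=="side":
        k=D&(z>70)&(z<100)&(br<150)&(x>480)&(x<560); print("knob",k.sum(),W[k].mean(0).round(1),W[k].min(0).round(1),W[k].max(0).round(1))
        t=D&(z>53)&(z<67)&(x<620); print("top",t.sum(),rect(W[t]))
        c=D&(z>59)&(z<67)&(br>560); print("cover",c.sum(),rect(W[c]),np.median(z[c]))
        hd=D&(z>54)&(z<61)&(x>530);print("hood",rect(W[hd]))
    C=(x>390)&(x<560)&(y<-310)&(y>-470)
    for lo,hi in((8,14),(14,30),(35,44),(44,49),(49,60),(4,60)):
        m=C&(z>lo)&(z<hi)
        if m.sum()>5: print(n,lo,hi,m.sum(),rect(W[m]))
    # heatsink bright tops, walls tops
E
```

```text
knob 44 [ 529.6 -104.3   87.5] [ 524.1 -113.8   72.1] [ 536.  -100.    98.1]
top 1540 [array([ 513.7, -153.3]), array([201.7, 221.8]), np.float64(2.6)]
cover 561 [array([ 549.7, -144. ]), array([183.6, 210.3]), np.float64(62.6)] 63.52097195290435
hood [array([ 583.4, -156.5]), array([ 58.9, 213.4]), np.float64(10.4)]
side 8 14 250 [array([ 471.4, -394.9]), array([165.9, 114.4]), np.float64(2.5)]
side 14 30 148 [array([ 473.7, -391.1]), array([ 89.7, 105. ]), np.float64(86.8)]
side 35 44 56 [array([ 463.8, -391. ]), array([46.1, 83.6]), np.float64(85.2)]
side 44 49 58 [array([ 463.7, -393.6]), array([45.1, 85.4]), np.float64(89.1)]
side 49 60 48 [array([ 459.9, -386.1]), array([88.2, 46.7]), np.float64(15.3)]
side 4 60 920 [array([ 475. , -389.7]), array([169.5, 159. ]), np.float64(0.0)]
scene 8 14 421 [array([ 475.8, -397.9]), array([102.4, 110.1]), np.float64(85.1)]
scene 14 30 236 [array([ 470.8, -398.9]), array([ 97. , 102.3]), np.float64(84.7)]
scene 35 44 111 [array([ 462.6, -393.3]), array([90.1, 47.2]), np.float64(3.9)]
scene 44 49 117 [array([ 463.4, -392.9]), array([91.5, 48.5]), np.float64(3.3)]
scene 49 60 61 [array([ 458.1, -393.2]), array([81. , 51.6]), np.float64(4.1)]
scene 4 60 1292 [array([ 475.2, -390. ]), array([169.8, 159.3]), np.float64(0.2)]
```

Emit:
jog_arm([
  [[0, 0, -10, 0, 0, 10.5], [0, 0, -20, 0, 0, 10.5], [40, -55, -20, 0, 0, 0], [40, -55, -10, 0, 0, 0], [40, -55, 0, 0, 0, 0], [40, -55, 0, 0, 0, 0], [40, -50, 0, 0, 0, 0], [40, -50, 0, 0, 0, 0]],
])

```text
time: 1.15
ee_pos: [443.2, -264.2, 301.5]
ee_rot: [-0.002, 1.0, -0.011, 0.0]
force: [0.3, 0.1, -0.3]
width: 87.4
```

Emit:
jog_arm([
  [[40, -20, -30, 0, 0, -1.3], [30, 0, -30, 0, 0, 0], [0, 0, 0, 0, 0, 0]],
])

```text
time: 1.52
ee_pos: [516.5, -239.2, 361.5]
ee_rot: [-0.003, 1.0, 0.004, -0.001]
force: [0.2, -0.8, -0.4]
width: 87.7
```

```bash
cat >> h.py <<'E'
def wcloud(c):
    K=c["intrinsics"];z=c["range_z"];v,u=np.mgrid[0:480,0:640].astype(float)
    X=wdir(c,u,v); P=np.concatenate([X*z[...,None],np.ones_like(z)[...,None]],-1)
    W=(P@c["T"].T)[...,:3]; W[z<=0]=np.nan; return W
def wdir(c,u,v): # camera-frame ray with z=-1
    K=c["intrinsics"];a=(u-K[0,2])/K[0,0];b=(v-K[1,2])/K[1,1];r=np.hypot(a,b)+1e-9;t=np.tan(r)/r
    return np.stack([a*t,-b*t,-np.ones_like(t)],-1)
def wray(c,u,v,h):
    d=wdir(c,np.atleast_1d(u).astype(float),np.atleast_1d(v).astype(float))@c["T"][:3,:3].T;o=c["T"][:3,3]
    return o+d*((h-o[2])/d[:,2])[:,None]
def ortho(c,h,x0,x1,y0,y1,s=2.): # rectified view of plane z=h; row0=x1, col0=y1 (x up, y left)
    X,Y=np.meshgrid(np.arange(x1,x0,-1/s),np.arange(y1,y0,-1/s),indexing="ij")
    p=np.stack([X,Y,np.full_like(X,h)],-1)-c["T"][:3,3];p=p@c["T"][:3,:3]
    a,b=p[...,0],-p[...,1];R=np.hypot(a,b);th=np.arctan2(R,-p[...,2]);K=c["intrinsics"]
    return cv2.remap(c["img"],(K[0,0]*th*a/R+K[0,2]).astype(np.float32),(K[1,1]*th*b/R+K[1,2]).astype(np.float32),cv2.INTER_CUBIC)
E
python3 - <<'E'
from h import *
w=manip.capture("wrist");np.savez("pics/wrist1.npz",**w);cv2.imwrite("pics/wrist1.png",w["img"][:,:,::-1])
s=manip.state();print(s["ee_pos"],s["ee_rot"],s["time"])
E
```

```text
[ 514.56159294 -238.81047889  359.92388248] [-0.00377714  0.99998383  0.00329146 -0.00269176] 1.575
```

View pics/wrist1.png

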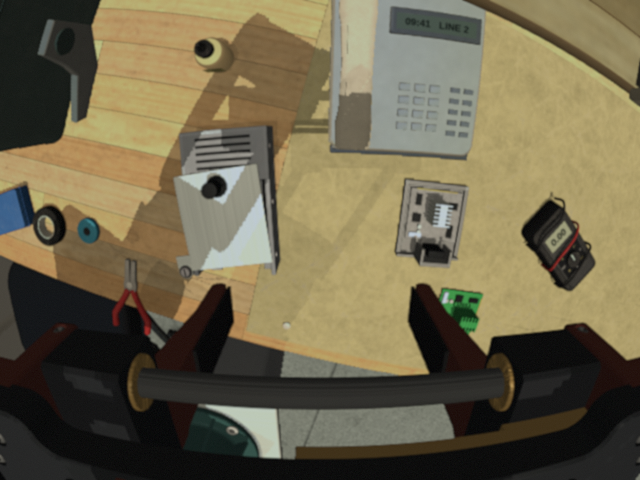

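The wrist view shows everything. Hood at rows 127–170 with back corners (180,133) and (271,126), knob top (209,185), pivot (183,272). The grey card and cradle are at (432,222), and the green card (460,310) is apart from them. I rectify the view for precise measurement.

```bash
python3 - <<'E'
from h import *
c=dict(np.load("pics/wrist1.npz"))
A=ortho(c,58,390,640,-240,-20,2.4);B=ortho(c,11,400,550,-470,-320,4)
B=cv2.resize(B,None,fx=1,fy=1)
H=max(A.shape[0],B.shape[0]);
f=lambda a:np.vstack([a,np.zeros((H-a.shape[0],a.shape[1],3),np.uint8)])
I=np.hstack([f(A),f(B)])[:, :];print(A.shape,B.shape,I.shape)
I=I[:600] if I.shape[1]<=800 else I
cv2.imwrite("pics/ortho1.png",I[:,:,::-1])
for n,u,v,h in(("knob",209,185,97),("pivot",183,272,63),("hoodL",180,133,58),("hoodR",271,126,58),("wallRfront",275,272,58)): print(n,wray(c,u,v,h)[0].round(1))
E
```

```text
(600, 528, 3) (600, 600, 3) (600, 1128, 3)
knob [ 539.3 -112.6   97. ]
pivot [418.5 -55.4  63. ]
hoodL [600.  -64.7  58. ]
hoodR [ 603.5 -179.5   58. ]
wallRfront [ 419.3 -180.4   58. ]
```

```bash
python3 -c "
import cv2;a=cv2.imread('pics/ortho1.png');print(a.shape);
s=min(1,800/a.shape[1],600/a.shape[0]);print(s);cv2.imwrite('pics/ortho1v.png',cv2.resize(a,None,fx=s,fy=s,interpolation=cv2.INTER_AREA))"
```

```text
(600, 1128, 3)
0.7092198581560284
```

View pics/ortho1v.png

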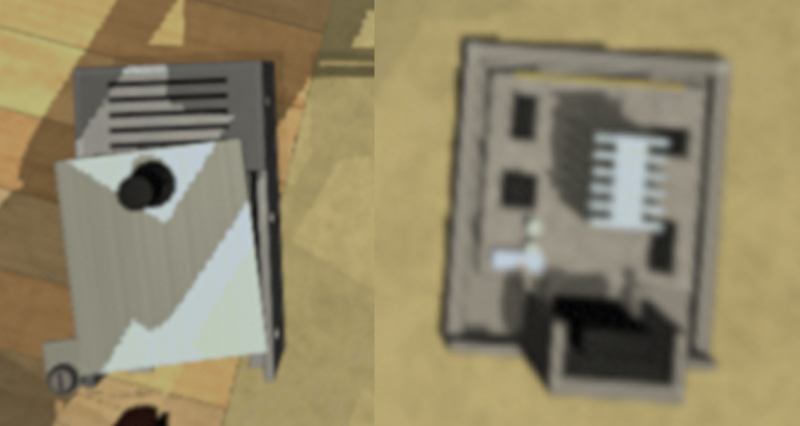

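The rectified picture shows the dock's back corners at (75,70) and (265,61), the pivot at (62,379) and the knob at (135,190). The card's heatsink is at (628,180), with the cradle walls at (615,345). I take the yaws and centres from the depth image.

```bash
python3 - <<'E'
from h import *
c=dict(np.load("pics/wrist1.npz"));W=wcloud(c);x,y,z=np.moveaxis(W,-1,0)
def band(m,n):
    P=W[m];print(n,len(P),"x",np.percentile(P[:,0],[0,2,50,98,100]).round(1),"y",np.percentile(P[:,1],[0,2,50,98,100]).round(1),"z",np.median(P[:,2]).round(1),P[:,2].std().round(1));return P
D=(x>380)&(x<640)&(y>-230)&(y<-20)
top=D&(abs(z-57.5)<2.5)
P=band(top,"z~58")
def profile(P,ax,val,bins,fn):
    out=[]
    for b in bins:
        q=P[(abs(P[:,ax]-b)<4)]
        if len(q)>1: out.append((b,fn(q[:,val])))
    out=np.array(out);k=np.polyfit(out[:,0],out[:,1],1);r=out[:,1]-np.polyval(k,out[:,0]);print(np.degrees(np.arctan(k[0])).round(2),k.round(4),"rms",r.std().round(2));return k
profile(P,0,1,np.arange(425,600,8),np.min)          # right edge: y vs x
profile(P,1,0,np.arange(-170,-65,8),np.max)         # back edge: x vs y
profile(P[P[:,0]>570],0,1,np.arange(575,600,6),np.max) # left
C=D&(abs(z-63)<2.0);P=band(C,"cover")
profile(P,0,1,np.arange(440,540,8),np.min)
profile(P[P[:,1]<-60],1,0,np.arange(-165,-75,8),np.max)
print(cv2.minAreaRect(P[:,:2].astype(np.float32)))
K=D&(abs(z-97)<3);P=band(K,"knobtop");print(cv2.minEnclosingCircle(P[:,:2].astype(np.float32)))
print('floor',np.median(z[(x>450)&(x<550)&(y>-300)&(y<-230)]))
C=(x>390)&(x<560)&(y<-310)&(y>-470)
for lo,hi in((8.5,13),(44,49.5),(50,54)):
    m=C&(z>lo)&(z<hi);P=band(m,(lo,hi))
    m8=cv2.morphologyEx(m.astype(np.uint8),cv2.MORPH_OPEN,np.ones((2,2)));print(cv2.minAreaRect(W[m8>0][:,:2].astype(np.float32)))
E
```

```text
z~58 4213 x [411.2 435.1 573.5 602.  605. ] y [-180.7 -178.4 -128.8  -65.9  -49.3] z 57.6 0.9
2.32 [ 4.040000e-02 -1.982668e+02] rms 0.33
-2.2 [-3.840000e-02  5.981756e+02] rms 0.46
2.29 [ 4.00000e-02 -8.61896e+01] rms 0.26
cover 6990 x [409.1 426.5 488.1 551.9 559.8] y [-177.7 -169.9 -119.5  -58.4  -46.9] z 62.1 0.7
7.51 [ 1.318000e-01 -2.352242e+02] rms 0.35
-7.19 [-1.26100e-01  5.38863e+02] rms 0.57
((484.32611083984375, -106.20982360839844), (136.7477264404297, 130.6217498779297), 7.562370300292969)
knobtop 213 x [523.7 524.4 533.3 541.5 542.5] y [-120.4 -119.9 -111.5 -102.4 -101.9] z 96.0 0.8
((533.3658447265625, -110.92041778564453), 9.940533638000488)
floor 437.40782563814776
(8.5, 13) 2652 x [425.  433.6 489.8 531.7 534.6] y [-445.9 -441.9 -390.1 -348.4 -344.7] z 10.8 0.9
((478.5642395019531, -399.5350646972656), (99.78361511230469, 103.78780364990234), 84.78829193115234)
(44, 49.5) 505 x [429.4 430.7 484.4 508.7 509.8] y [-414.8 -410.9 -395.8 -371.  -370.1] z 47.0 1.2
((468.58544921875, -402.2263488769531), (38.79092788696289, 79.5586166381836), 82.30404663085938)
(50, 54) 214 x [424.4 424.9 430.4 448.9 451. ] y [-414.9 -413.7 -390.4 -370.3 -369.8] z 51.7 0.8
((420.7623596191406, -401.8543701171875), (70.22021484375, 36.331016540527344), 71.75212097167969)
```

Emit:
jog_arm([
  [[5, -32, 45, 0, 0, 0], [5, -32, 45, 0, 0, 0], [5, -32, 45, 0, 0, 0], [4, -32, 45, 0, 0, 0], [0, 0, 20, 0, 0, 0], [0, 0, 0, 0, 0, 0]],
], claw=0.14, newtons=15)

```text
time: 2.33
ee_pos: [517.8, -107.8, 148.3]
ee_rot: [-0.005, 1.0, -0.001, -0.01]
force: [-0.4, -0.1, 0.1]
width: 50.1
```

Emit:
jog_arm([
  [[10, 2, 20, -0.6, 1.1, 0], [5, 1, 30, 0, 0, 0], [0, 0, 0, 0, 0, 0], [0, 0, 0, 0, 0, 0]],
])

```text
time: 2.82
ee_pos: [530.5, -113.8, 99.8]
ee_rot: [0.001, 1.0, -0.003, -0.0]
force: [0.3, -0.6, 0.3]
width: 50.0
```

Emit:
jog_arm([
  [[3, -3, 9, 0, 0, 0], [0, 0, 0, 0, 0, 0]],
])

```text
time: 3.08
ee_pos: [534.4, -111.4, 92.4]
ee_rot: [0.002, 1.0, -0.003, 0.001]
force: [-0.3, -0.5, -0.3]
width: 50.0
```

Emit:
jog_arm([
  [[0, 0, 0, 0, 0, 0], [0, 0, 0, 0, 0, 0], [0, 0, 0, 0, 0, 0]],
], claw=-1)

```text
time: 3.45
ee_pos: [534.9, -111.4, 93.2]
ee_rot: [0.002, 1.0, -0.003, 0.002]
force: [-0.0, 0.2, -0.0]
width: 24.0
```

Emit:
jog_arm([
  [[0, 0, 0, 0, 0, 0], [4.5, -11.4, 1, 0, 0, 0], [3.4, -11.8, 1, 0, 0, 0], [2.2, -12, 0, 0, 0, 0], [1, -12.2, 0, 0, 0, 0], [-0.2, -12.2, 0, 0, 0, 0]],
])

```text
time: 4.2
ee_pos: [550.8, -52.5, 93.2]
ee_rot: [0.005, 1.0, -0.002, 0.006]
force: [3.8, -1.3, -1.0]
width: 19.6
```

Emit:
jog_arm([
  [[-5.2, -11, 0, -0.5, -0.5, 0], [-5, -12, 0, 0, 0, 0], [-4, -11.7, 0, 0, 0, 0], [-4.7, -11.3, 0, 0, 0, 0], [-5.8, -10.8, 0, 0, 0, 0]],
])

```text
time: 4.82
ee_pos: [531.9, 8.5, 93.3]
ee_rot: [0.01, 1.0, -0.002, 0.008]
force: [2.5, -1.5, 2.9]
width: 19.7
```

Emit:
jog_arm([
  [[-14, -9.3, 0, 1, -0.9, 0], [-11, -11, 0, 0, 0, 0], [-12, -10, 0, 0, 0, 0], [-12, -8, 0, 0, 0, 0], [-12.5, -7, 0, 0, 0, 0], [0, 0, 0, 0, 0, 0]],
])

```text
time: 5.58
ee_pos: [467.6, 59.4, 93.2]
ee_rot: [-0.001, 1.0, -0.003, 0.002]
force: [0.7, 0.3, 4.2]
width: 19.5
```

Emit:
jog_arm([
  [[0, 0, 0, 0, 0, 0], [0, 0, 0, 0, 0, 0], [0, 0, -40, 0, 0, 0], [0, 0, -60, 0, 0, 0], [0, 20, -50, 0, 0, 0], [0, 50, -30, 0, 0, 0], [10, 60, 0, 0, 0, 0], [20, 55, 0, 0, 0, 0]],
], claw=0.1)

```text
time: 6.58
ee_pos: [489.9, -126.1, 275.2]
ee_rot: [-0.003, 1.0, -0.001, -0.005]
force: [0.6, 0.2, -0.6]
width: 48.7
```

Emit:
jog_arm([
  [[0, 60, 0, 0, 0, 0], [0, 60, 0, 0, 0, 0], [0, 60, 0, 0, 0, 0], [0, 40, 0, 0, 0, -4], [0, 0, 0, 0, 0, 0]],
])

```text
time: 7.2
ee_pos: [487.5, -355.9, 270.6]
ee_rot: [-0.005, 0.999, 0.031, -0.006]
force: [-0.2, 0.9, 0.1]
width: 48.2
```

```bash
python3 - <<'E'
from h import *
c=manip.capture("wrist");np.savez("pics/wrist2.npz",**c);cv2.imwrite("pics/wrist2.png",c["img"][:,:,::-1])
s=manip.state();print(s["ee_pos"],s["ee_rot"],s["time"])
W=wcloud(c);x,y,z=np.moveaxis(W,-1,0)
K=(x<600)&(x>380)&(y<120)&(y>-160)&(abs(z-96.5)<3.5);P=W[K];print("knob",len(P),P.mean(0) if len(P) else 0, cv2.minEnclosingCircle(P[:,:2].astype(np.float32)) if len(P)>2 else 0)
C=(x>390)&(x<560)&(y<-310)&(y>-470)
for lo,hi in((8.5,13),(40,44),(44,49.5),(50,54)):
    m=C&(z>lo)&(z<hi)
    m8=cv2.morphologyEx(m.astype(np.uint8),cv2.MORPH_OPEN,np.ones((3,3)));q=W[m8>0][:,:2].astype(np.float32);print(lo,hi,len(q),cv2.minAreaRect(q) if len(q) else 0)
E
```

```text
[ 487.38696739 -354.18847849  270.45664682] [-0.00598618  0.99947513  0.03127258 -0.0059712 ] 7.25
knob 0 0 0
8.5 13 4299 ((480.2514343261719, -395.7703552246094), (94.69812774658203, 105.32123565673828), 85.78697967529297)
40 44 0 0
44 49.5 629 ((472.88641357421875, -395.7783508300781), (23.92462158203125, 73.24642181396484), 84.92089080810547)
50 54 342 ((436.47509765625, -392.4601745605469), (44.25398254394531, 23.65432357788086), 86.3229751586914)
```

View pics/wrist2.png

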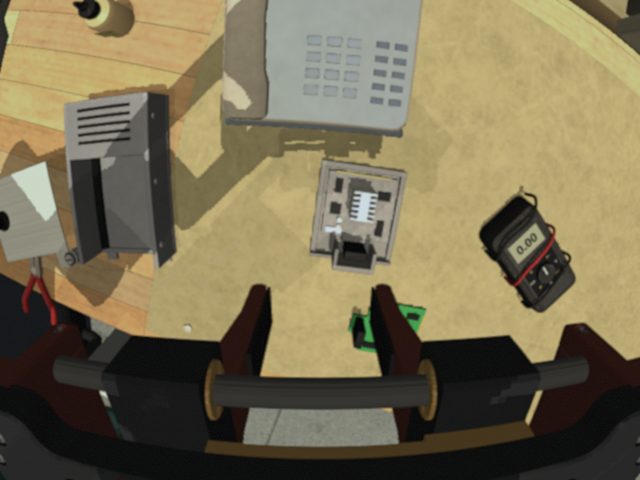

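The cover is clear of the dock, at left (35,215), and the opening is empty. The grey card's heatsink is at (364,205) in the cradle; the green card at (395,330) stays put. Next the approach to the block at (490,-397), yaw -5.1°.

Emit:
jog_arm([
  [[0, 43, 10, -0.7, 0.7, 0], [0, 0, 45, 0, 0, 8.7], [0, 0, 50, 0, 0, 0], [0, 0, 50, 0, 0, 0], [0, 0, 0, 0, 0, 0], [0, 0, 0, 0, 0, 0]],
], claw=0.1)

```text
time: 8.0
ee_pos: [492.0, -388.6, 113.4]
ee_rot: [-0.002, 0.999, -0.047, 0.001]
force: [0.5, -0.6, 0.9]
width: 48.0
```

```bash
cat >> h.py <<'E'
def togo(x,y,z,yaw): # remaining move in tool axes
    from scipy.spatial.transform import Rotation as R
    s=manip.state();q=s["ee_rot"];r=R.from_quat([q[1],q[2],q[3],q[0]])
    T=R.from_euler("z",yaw,degrees=True)*R.from_quat([1,0,0,0])
    print("go",r.inv().apply(np.array([x,y,z])-s["ee_pos"]).round(1),"turn",np.degrees((r.inv()*T).as_rotvec()).round(1),"F",s["force"].round(1),"w",s["width"].round(1),"t",round(s["time"],2))
E
python3 -c "
from h import *
togo(490.3,-397.4,37,-5.1)"
```

```text
Traceback (most recent call last):
  File "h.py", line 29, in togo
    print("go",r.inv().apply(np.array([x,y,z])-s["ee_pos"]).round(1),"turn",np.degrees((r.inv()*T).as_rotvec()).round(1),"F",s["force"].round(1),"w",s["width"].round(1),"t",round(s["time"],2))
                                                                                                                                                     ^^^^^^^^^^^^^^^^
AttributeError: 'float' object has no attribute 'round'
```

Emit:
jog_arm([
  [[-1, 9, 20, 0, 0, 0], [0, 0, 20, 0, 0, 0], [0, 0, 0, 0, 0, 0], [0, 0, 0, 0, 0, 0]],
])

```text
time: 8.5
ee_pos: [493.5, -401.3, 77.4]
ee_rot: [0.001, 0.999, -0.046, 0.005]
force: [0.1, 0.0, -0.4]
width: 48.0
```

```bash
sed -i 's/s\["width"\].round(1)/round(float(s["width"]),1)/' h.py
python3 -c "
from h import *
togo(490.3,-397.4,37,-5.1)"
```

```text
go [-3.9 -3.7 40.4] turn [ 0.1 -0.6 -0.2] F [ 0.1  0.  -0.4] w 48.0 t 8.5
```

Emit:
jog_arm([
  [[-3, -3.7, 15, 0, -0.6, 0], [0, 0, 15, 0, 0, 0], [0, 0, 0, 0, 0, 0]],
])

```text
time: 8.88
ee_pos: [491.2, -397.7, 46.5]
ee_rot: [0.002, 0.999, -0.047, -0.0]
force: [-0.7, -1.0, -0.6]
width: 48.3
```

```bash
python3 -c "
from h import *
togo(490.3,-397.4,37,-5.1)"
```

```text
go [-1.  -0.3  9.5] turn [ 0.2 -0.  -0.2] F [-0.7 -1.  -0.6] w 48.3 t 8.88
```

Emit:
jog_arm([
  [[-1, 0, 9, 0, 0, 0], [0, 0, 0, 0, 0, 0]],
])

```text
time: 9.12
ee_pos: [490.1, -397.5, 36.6]
ee_rot: [0.002, 0.999, -0.046, -0.0]
force: [-0.5, -0.6, 0.2]
width: 48.4
```

Emit:
jog_arm([
  [[0, 0, 0, 0, 0, 0], [0, 0, 0, 0, 0, 0], [0, 0, 0, 0, 0, 0], [0, 0, 0, 0, 0, 0]],
], claw=-1, newtons=25)

```text
time: 9.62
ee_pos: [490.5, -397.9, 37.3]
ee_rot: [0.002, 0.999, -0.046, 0.0]
force: [0.3, 0.7, -1.1]
width: 24.0
```

Emit:
jog_arm([
  [[0, 0, -10, 0, 0, 0], [0, 0, -20, 0, 0, 0], [0, 0, -40, 0, 0, 0], [0, 0, -40, 0, 0, 0], [0, 0, -30, 0, 0, 0], [0, 0, 0, 0, 0, 0]],
])

```text
time: 10.38
ee_pos: [490.9, -397.5, 183.9]
ee_rot: [0.003, 0.999, -0.046, 0.001]
force: [-0.4, -0.1, -0.6]
width: 24.1
```

```bash
python3 -c "
from h import *
togo(490.3,-397.4,37,-5.1)
c=manip.capture('side');cv2.imwrite('pics/side2.png',cv2.resize(c['img'][120:280,230:430],None,fx=3,fy=3)[:,:,::-1])"
```

```text
go [ -0.9  -0.7 146.9] turn [ 0.3 -0.1 -0.2] F [-0.4 -0.1 -0.6] w 24.1 t 10.38
```

View pics/side2.png

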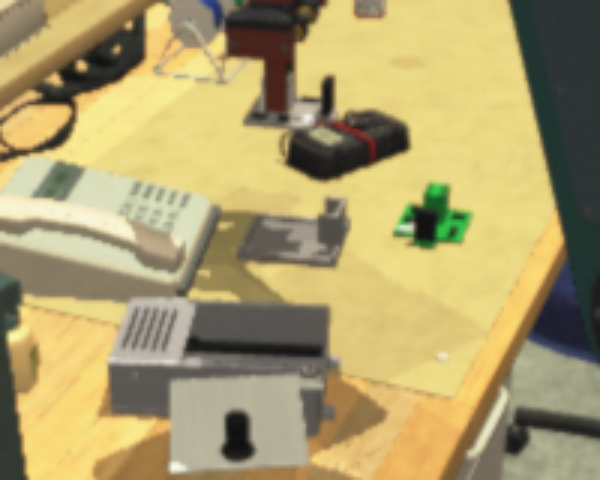

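The card is held level above (285,110) in the crop. The cradle is empty at (295,240), the dock opening is clear, and the cover stands aside at (235,425). Now carry it to the dock.

Emit:
jog_arm([
  [[0, -15, 0, 0, 0, -4], [0, -35, 0, 0, 0, -3.6], [0, -50, 0, 0, 0, 0], [0, -50, 0, 0, 0, 0], [0, -50, 0, 0, 0, 0], [0, -40, 0, 0, 0, 0], [0, -20, 0, 0, 0, 0], [0, 0, 0, 0, 0, 0]],
])

```text
time: 11.42
ee_pos: [474.1, -125.5, 168.5]
ee_rot: [-0.004, 1.0, 0.021, -0.01]
force: [0.5, -0.6, -1.8]
width: 23.9
```

```bash
python3 -c "
from h import *
togo(496.9,-122.2,90,2.27)"
```

```text
go [24.4 -1.7 78.1] turn [-0.5  1.1  0.1] F [ 0.5 -0.6 -1.8] w 23.9 t 11.43
```

Emit:
jog_arm([
  [[12, -1, 10, -0.5, 1.1, 0], [10, -2, 25, 0, 0, 0], [0, 0, 25, 0, 0, 0], [0, 0, 0, 0, 0, 0], [0, 0, 0, 0, 0, 0]],
])

```text
time: 12.05
ee_pos: [495.7, -125.5, 104.0]
ee_rot: [0.0, 1.0, 0.02, -0.001]
force: [0.1, 0.6, -0.8]
width: 24.0
```

```bash
python3 -c "
from h import *
togo(496.9,-122.2,39.3,2.27)"
```

```text
go [ 1.5 -3.3 64.7] turn [0.  0.2 0.1] F [ 0.1  0.6 -0.8] w 24.0 t 12.05
```

Emit:
jog_arm([
  [[1.5, -3.3, 15, 0, 0.2, 0], [0, 0, 10, 0, 0, 0], [0, 0, 0, 0, 0, 0], [0, 0, 0, 0, 0, 0]],
])

```text
time: 12.55
ee_pos: [499.0, -124.2, 81.1]
ee_rot: [0.001, 1.0, 0.02, 0.003]
force: [0.3, -0.1, -0.6]
width: 23.9
```

```bash
python3 -c "
from h import *
togo(496.9,-122.2,39.3,2.27)
c=manip.capture('wrist');np.savez('pics/wrist3.npz',**c);cv2.imwrite('pics/wrist3.png',c['img'][:,:,::-1])
W=wcloud(c);x,y,z=np.moveaxis(W,-1,0)
D=(x>380)&(x<640)&(y>-230)&(y<20)
h,e=np.histogram(z[D],np.arange(0,130,2));print([(int(a),int(b)) for a,b in zip(e,h) if b>60])
zt=manip.state()['ee_pos'][2]-3.3-28+5
m=D&(abs(z-zt)<2.5);P=W[m];print(zt,len(P),cv2.minAreaRect(P[:,:2].astype(np.float32)))
m=cv2.morphologyEx(m.astype(np.uint8),cv2.MORPH_OPEN,np.ones((3,3)))>0;P=W[m];print(cv2.minAreaRect(P[:,:2].astype(np.float32)),P.min(0),P.max(0))
"
```

```text
go [-2.2 -2.2 41.8] turn [ 0.2 -0.3 -0. ] F [ 0.3 -0.1 -0.6] w 23.9 t 12.55
[(0, 12787), (2, 7705), (6, 1151), (8, 540), (12, 368), (14, 331), (16, 803), (18, 403), (20, 186), (22, 190), (24, 188), (26, 205), (28, 193), (30, 194), (32, 203), (34, 214), (36, 203), (38, 230), (40, 208), (42, 241), (44, 214), (46, 237), (48, 244), (50, 374), (52, 1472), (54, 6830), (56, 26125), (58, 12304), (60, 5989), (62, 6116), (64, 140), (66, 145), (68, 153), (70, 229), (72, 156), (74, 162), (76, 168), (78, 177), (80, 227), (82, 251), (84, 496), (86, 753), (88, 1242), (90, 2981), (92, 193), (94, 151), (96, 192), (98, 179), (100, 207), (102, 225), (104, 217), (106, 231), (108, 236), (110, 173), (112, 152), (114, 267), (116, 177), (118, 116), (120, 114), (122, 102), (124, 101), (126, 86)]
54.7731146301839 18590 ((527.1445922851562, -120.41036987304688), (151.2185516357422, 112.20684051513672), 2.247302293777466)
((507.6359558105469, -119.60044860839844), (115.1137466430664, 102.9842758178711), 61.785057067871094) [ 452.23009712 -172.52385327   52.28790707] [572.1292169  -68.42014644  57.27064285]
```

View pics/wrist3.png

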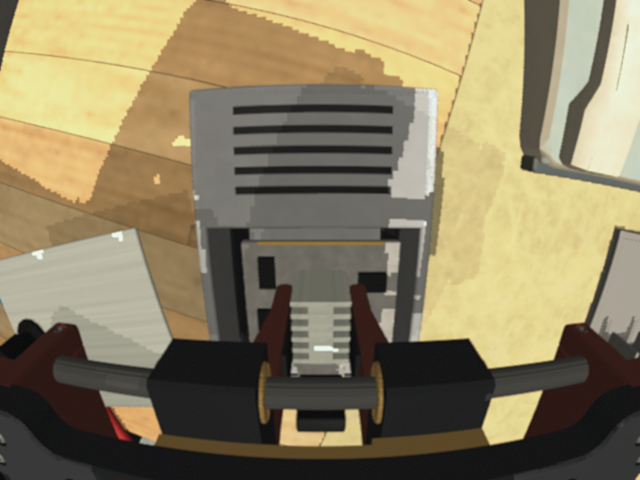

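The card, nose corners at (243,241) and (398,241), hangs between the guides (black strips at x≈225 and x≈408), just before the hood edge at row 228. I check the centring numerically.

```bash
python3 -c "
from h import *
c=dict(np.load('pics/wrist3.npz'))
p=wray(c,[243,398,320],[241.5,241.5,241],54.8);h=wray(c,[205,320,430],[226,228,227],58)
R=np.array([[.9992,.0396],[-.0396,.9992]]);o=np.array([507.9,-121.8])
print('nose in dock',((p[:,:2]-o)@R.T).round(1));print('hood',((h[:,:2]-o)@R.T).round(1))
W=wcloud(c);x,y,z=np.moveaxis(W,-1,0)
for v in (255,265): print([(u,*(((W[v,u,:2]-o)@R.T).round(0)),W[v,u,2].round(0)) for u in list(range(205,260,6))+list(range(380,432,6))])
"
```

```text
nose in dock [[ 23.   33.8]
 [ 22.9 -39.9]
 [ 23.2  -2.8]]
hood [[ 31.6  51.1]
 [ 30.3  -2.8]
 [ 30.9 -54.2]]
[(205, np.float64(17.0), np.float64(53.0), np.float64(57.0)), (211, np.float64(16.0), np.float64(50.0), np.float64(55.0)), (217, np.float64(13.0), np.float64(50.0), np.float64(45.0)), (223, np.float64(9.0), np.float64(50.0), np.float64(33.0)), (229, np.float64(4.0), np.float64(50.0), np.float64(20.0)), (235, np.float64(3.0), np.float64(47.0), np.float64(17.0)), (241, np.float64(3.0), np.float64(44.0), np.float64(18.0)), (247, np.float64(16.0), np.float64(32.0), np.float64(55.0)), (253, np.float64(16.0), np.float64(29.0), np.float64(55.0)), (259, np.float64(16.0), np.float64(27.0), np.float64(54.0)), (380, np.float64(16.0), np.float64(-31.0), np.float64(55.0)), (386, np.float64(16.0), np.float64(-34.0), np.float64(55.0)), (392, np.float64(16.0), np.float64(-37.0), np.float64(55.0)), (398, np.float64(16.0), np.float64(-40.0), np.float64(55.0)), (404, np.float64(7.0), np.float64(-50.0), np.float64(29.0)), (410, np.float64(12.0), np.float64(-50.0), np.float64(42.0)), (416, np.flo
[... 637 characters left out ...]
.0), np.float64(55.0)), (253, np.float64(11.0), np.float64(30.0), np.float64(55.0)), (259, np.float64(12.0), np.float64(26.0), np.float64(58.0)), (380, np.float64(11.0), np.float64(-32.0), np.float64(55.0)), (386, np.float64(11.0), np.float64(-35.0), np.float64(55.0)), (392, np.float64(11.0), np.float64(-38.0), np.float64(55.0)), (398, np.float64(11.0), np.float64(-41.0), np.float64(55.0)), (404, np.float64(2.0), np.float64(-49.0), np.float64(32.0)), (410, np.float64(7.0), np.float64(-50.0), np.float64(44.0)), (416, np.float64(11.0), np.float64(-49.0), np.float64(56.0)), (422, np.float64(12.0), np.float64(-52.0), np.float64(58.0)), (428, np.float64(-9.0), np.float64(-73.0), np.float64(2.0))]
```

Emit:
jog_arm([
  [[-2, -3, 5, 0.2, -0.3, 0], [0, 0, 8, 0, 0, 0], [0, 0, 0, 0, 0, 0], [0, 0, 0, 0, 0, 0]],
])

```text
time: 13.1
ee_pos: [497.0, -121.2, 67.7]
ee_rot: [-0.0, 1.0, 0.02, 0.0]
force: [0.1, -0.1, -0.9]
width: 23.8
```

```bash
python3 -c "
from h import *
togo(496.9,-121.4,39.3,2.27)"
```

```text
go [-0.1  0.2 28.4] turn [-0. -0.  0.] F [ 0.1 -0.1 -0.9] w 23.8 t 13.1
```

Emit:
jog_arm([
  [[0, 0, 9, 0, 0, 0], [0, 0, 8, 0, 0, 0], [0, 0, 4, 0, 0, 0], [0, 0, 0, 0, 0, 0], [0, 0, 0, 0, 0, 0]],
])

```text
time: 13.72
ee_pos: [496.9, -121.2, 44.9]
ee_rot: [-0.0, 1.0, 0.02, -0.0]
force: [-0.6, -0.3, -0.6]
width: 24.0
```

```bash
python3 -c "
from h import *
togo(496.9,-121.4,39.3,2.27)"
```

```text
go [-0.   0.2  5.6] turn [-0.  0.  0.] F [-0.6 -0.3 -0.6] w 24.0 t 13.72
```

Emit:
jog_arm([
  [[0, 0, 2, 0, 0, 0], [0, 0, 2, 0, 0, 0], [0, 0, 1, 0, 0, 0], [0, 0, 0, 0, 0, 0]],
])

```text
time: 14.22
ee_pos: [497.3, -121.3, 40.0]
ee_rot: [-0.0, 1.0, 0.02, 0.0]
force: [-0.1, 0.1, -1.2]
width: 23.9
```

Emit:
jog_arm([
  [[0, 0, 0.7, 0, 0, 0], [0, 0, 0.7, 0, 0, 0], [0, 0, 0, 0, 0, 0]],
])

```text
time: 14.6
ee_pos: [497.5, -121.3, 39.2]
ee_rot: [-0.0, 1.0, 0.02, 0.001]
force: [-0.5, -0.6, -0.9]
width: 23.6
```

Emit:
jog_arm([
  [[0, 0, 0.8, 0, 0, 0], [0, 0, 0, 0, 0, 0]],
])

```text
time: 14.85
ee_pos: [497.7, -121.4, 39.3]
ee_rot: [0.0, 1.0, 0.02, 0.001]
force: [-0.4, -0.7, -0.9]
width: 23.9
```

Emit:
jog_arm([
  [[0, 0, 1, 0, 0, 0], [0, 0, 0, 0, 0, 0]],
])

```text
time: 15.1
ee_pos: [497.8, -121.4, 39.2]
ee_rot: [0.0, 1.0, 0.02, 0.001]
force: [0.4, 0.2, -2.0]
width: 24.3
```

Emit:
jog_arm([
  [[0, 0, 0, 0, 0, 0], [0, 0, 0, 0, 0, 0], [0, 0, 0, 0, 0, 0]],
], claw=0.05)

```text
time: 15.48
ee_pos: [498.1, -121.5, 38.9]
ee_rot: [0.0, 1.0, 0.02, 0.001]
force: [0.6, 0.7, 0.5]
width: 45.8
```

```bash
python3 -c "
from h import *
togo(496.9,-121.4,39.3,2.27)
c=manip.capture('wrist');np.savez('pics/wrist4.npz',**c);cv2.imwrite('pics/wrist4.png',c['img'][120:480,150:500][:,:,::-1].repeat(1,0))"
```

```text
go [-1.2 -0.2 -0.4] turn [ 0.  -0.1  0. ] F [0.6 0.7 0.5] w 45.8 t 15.47
```

View pics/wrist4.png

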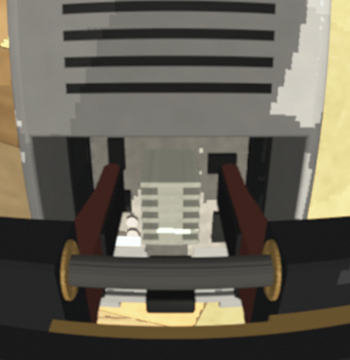

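The card lies flat between the guides and the fingers are clear, with the block at crop (170,205) and the handle at (172,300). Rise, move back and measure the handle.

Emit:
jog_arm([
  [[0, 0, -15, 0, 0, 0], [0, 0, -30, 0, 0, 0], [0, 0, -30, 0, 0, 0], [-25, 0, -10, 0, 0, 0], [-25, 0, 0, 0, 0, 0], [0, 0, 0, 0, 0, 0], [0, 0, 0, 0, 0, 0]],
])

```text
time: 16.4
ee_pos: [449.5, -124.3, 131.8]
ee_rot: [0.001, 1.0, 0.02, 0.004]
force: [-0.6, -0.9, 0.0]
width: 46.4
```

```bash
cat > m.py <<'E'
from h import *
c=manip.capture('wrist');W=wcloud(c);x,y,z=np.moveaxis(W,-1,0)
R=np.array([[.9992,.0396],[-.0396,.9992]]);o=np.array([507.9,-121.8]);d=(W[...,:2]-o)@R.T
D=(abs(d[...,1])<30)&(d[...,0]>-100)&(d[...,0]<28)
for lo,hi,n in((45.5,53,"tops"),(10,15.5,"board")):
    m=D&(z>lo)&(z<hi);P=d[m];print(n,len(P),P.min(0).round(1),P.max(0).round(1),np.percentile(P,[3,97],0).round(1).tolist(),np.median(z[m]).round(1))
    if n=="tops":
        h=P[P[:,0]<-45];print("handle",len(h),(h.min(0)/2+h.max(0)/2).round(1),h.min(0).round(1),h.max(0).round(1)); b=P[P[:,0]>-40];print("block",len(b),(b.min(0)/2+b.max(0)/2).round(1) if len(b) else 0)
E
python3 m.py; python3 -c "
from h import *
togo(448.0,-124.2,39,2.27)"
```

```text
tops 2055 [-64.7 -12.2] [ 8.6 11.9] [[-63.0, -10.8], [7.8, 11.1]] 48.8
handle 614 [-59.2   0.3] [-64.7 -11.4] [-53.7  11.9]
block 1441 [-6.6 -0.2]
board 6584 [-94.5 -30. ] [21.7 30. ] [[-92.1, -28.2], [20.1, 28.2]] 12.7
go [-2.1 -0.3 92.6] turn [ 0.2 -0.4  0. ] F [-0.4  0.2  0.4] w 46.5 t 16.45
```

Emit:
jog_arm([
  [[-1, 0, 25, 0.2, -0.4, 0], [0, 0, 25, 0, 0, 0], [0, 0, 15, 0, 0, 0], [0, 0, 0, 0, 0, 0], [0, 0, 0, 0, 0, 0]],
])

```text
time: 17.08
ee_pos: [454.4, -125.3, 65.2]
ee_rot: [0.0, 1.0, 0.021, 0.002]
force: [-0.3, -0.2, -0.2]
width: 46.4
```

```bash
python3 -c "
from h import *
togo(448.7,-123.9,39,2.27)"
```

```text
go [-5.8 -1.7 26.1] turn [ 0.  -0.3  0.1] F [-0.3 -0.2 -0.2] w 46.4 t 17.07
```

Emit:
jog_arm([
  [[-5.5, -1.7, 8, 0, -0.3, 0], [0, 0, 8, 0, 0, 0], [0, 0, 8, 0, 0, 0], [0, 0, 0, 0, 0, 0]],
])

```text
time: 17.58
ee_pos: [449.5, -124.1, 40.6]
ee_rot: [0.001, 1.0, 0.021, 0.001]
force: [0.5, -0.1, 0.8]
width: 45.9
```

```bash
python3 -c "
from h import *
togo(448.7,-123.9,39,2.27)"
```

```text
go [-0.8 -0.2  1.6] turn [ 0.1 -0.1  0.1] F [ 0.5 -0.1  0.8] w 45.9 t 17.57
```

Emit:
jog_arm([
  [[-0.8, 0, 1, 0, 0, 0], [0, 0, 0, 0, 0, 0], [0, 0, 0, 0, 0, 0], [0, 0, 0, 0, 0, 0]],
], claw=-1, newtons=12)

```text
time: 18.08
ee_pos: [448.8, -124.2, 39.8]
ee_rot: [0.001, 1.0, 0.021, 0.001]
force: [0.0, 0.1, -0.9]
width: 23.5
```

Emit:
jog_arm([
  [[5, 0, 0, 0, 0, 0], [7, 0, 0, 0, 0, 0], [7, 0, 0, 0, 0, 0], [7, 0, 0, 0, 0, 0], [0, 0, 0, 0, 0, 0]],
])

```text
time: 18.7
ee_pos: [477.2, -123.1, 39.8]
ee_rot: [0.001, 1.0, 0.021, 0.001]
force: [0.8, -0.1, -1.2]
width: 23.9
```

```bash
python3 -c "
from h import *
togo(503.7,-121.8,40,2.27)"
```

```text
go [26.5 -0.2 -0.1] turn [ 0.1 -0.1  0.1] F [ 0.8 -0.1 -1.2] w 23.9 t 18.7
```

Sliding freely. Continue to near the stop, then creep.

Emit:
jog_arm([
  [[6, 0, 0, 0, 0, 0], [6, 0, 0, 0, 0, 0], [5, 0, 0, 0, 0, 0], [3, 0, 0, 0, 0, 0], [0, 0, 0, 0, 0, 0]],
])

```text
time: 19.32
ee_pos: [498.5, -122.2, 39.8]
ee_rot: [0.001, 1.0, 0.021, 0.001]
force: [0.1, 0.3, -1.5]
width: 24.2
```

Emit:
jog_arm([
  [[2, 0, 0, 0, 0, 0], [2, 0, 0, 0, 0, 0], [2, 0, 0, 0, 0, 0]],
])

```text
time: 19.7
ee_pos: [503.1, -121.6, 39.7]
ee_rot: [0.001, 1.0, 0.021, -0.001]
force: [-5.3, -0.4, 6.5]
width: 23.9
```

Emit:
jog_arm([
  [[2, 0, 0, 0, 0, 0], [2, 0, 0, 0, 0, 0]],
])

```text
time: 19.95
ee_pos: [503.4, -120.8, 39.6]
ee_rot: [-0.0, 1.0, 0.021, -0.004]
force: [-7.4, -3.1, 5.4]
width: 23.8
```

Emit:
jog_arm([
  [[0, 0, 0, 0, 0, 0], [0, 0, 0, 0, 0, 0], [0, 0, 0, 0, 0, 0], [0, 0, -15, 0, 0, 0], [0, 0, -30, 0, 0, 0], [-15, 0, -40, 0, 0, 0], [-15, 0, -40, 0, 0, 0], [0, 0, 0, 0, 0, 0]],
], claw=0.02)

```text
time: 20.95
ee_pos: [476.5, -122.7, 172.3]
ee_rot: [0.001, 1.0, 0.021, -0.001]
force: [0.8, 0.1, -0.2]
width: 45.1
```

```bash
python3 - <<'E'
from h import *
c=manip.capture('wrist');W=wcloud(c);x,y,z=np.moveaxis(W,-1,0)
R=np.array([[.9992,.0396],[-.0396,.9992]]);o=np.array([507.9,-121.8]);d=(W[...,:2]-o)@R.T
m=(abs(d[...,1])<25)&(d[...,0]>-60)&(d[...,0]<27)&(z>46)&(z<53);P=d[m];print("handle",len(P),((P.min(0)+P.max(0))/2).round(1),P.min(0).round(1),P.max(0).round(1),np.median(z[m]).round(1))
m=(abs(d[...,1])<45)&(d[...,0]>-85)&(d[...,0]<27)&(z>10)&(z<16);P=d[m];print("board min x",np.percentile(P,1,0).round(1),np.median(z[m]))
cv2.imwrite('pics/end.png',c["img"][:,:,::-1]);print(manip.state()["time"],manip.state()["force"])
E
```

```text
handle 458 [-4.4  0.3] [ -9.4 -11.4] [ 0.6 11.9] 49.5
board min x [-79.9 -42.2] 13.133871837734603
21.0 [-0.42336595  0.20123917  0.28349083]
```

View pics/end.png

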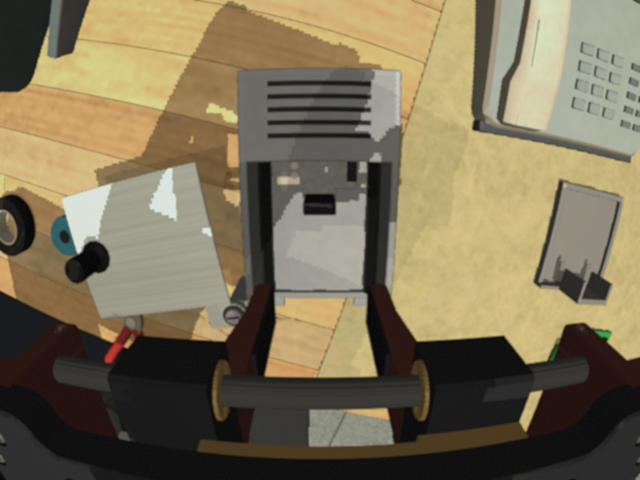

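The card is home: only its tail and handle (319,205) show before the hood. The handle is at dock x = -4.4 mm, a travel of 54.8 mm. The cover stands well aside at (150,245).

```bash
python3 -c "
from station import manip
manip.close_job()"
```

```text
the job is handed in; nothing more can be done
```

The job is done and handed in at about 21 s of the 64 s allowed; no verdict came back.

- **Cover:** I swung it by its knob to about 1.7 rad, estimated from the gripper's path. The last picture shows it well clear of the opening.
- **Laying the card:** I lifted the card by its heatsink block and laid it between the guides. Before letting go I corrected a 3 mm sideways offset. Depth measurements then put the handle and block within 0.3 mm of the dock's midline. The block point was at dock x = -10.6 mm, against the -11 mm I worked out from the description.
- **Sliding home:** I pushed the card in by its handle until the force rose to about 7 N and it stopped moving. After release the handle had travelled 54.8 mm, against the 55 mm expected, and its front face is 29 mm before the hood (about 30 mm expected).
- **Robot:** It was clear of everything at hand-in, and I did not go near the green look-alike.
- **Unclear check:** Touchdown did not show clearly in the force reading while laying the card. I judged it from the height and from the tool no longer going down.

I viewed 11 pictures, one over the budget of 10.

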